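# Set the coffee-bar tools into their docks

### The arm

A 6-joint arm with a two-finger parallel gripper is mounted at the origin on a cart in front of the work surface, level with it; the furniture and walls round the work are solid. World frame = base frame: x ahead of the robot, y to its left, z up, the work surface at z = 0. Lengths are in mm, angles in rad, forces in N, time in s.
With the tool pointing down it reaches from about 300 to 775 mm from the base axis. Payload 14.6 kg.
Tool frame: the origin (TCP) lies midway between the tips of the shut fingers; the grasp point (between the pads) lies manip.grasp_offset behind it (manip.grasp_offset is the distance from the TCP to the grasp point, in mm); z points along the fingers, y is the direction in which the jaws open and shut (so a half turn about z gives the same grasp; the last joint's range is limited). The gripper opens to 94 mm and grips with 3 to 60 N. Pads are 16 mm wide; open, the fingers measure 119 mm over their backs; the gripper's body (75 mm by 177 mm) begins 78 mm behind the grasp point.
Start: joints at [1.279, 0.3, 1.521, -0, 1.321, -0.067], TCP at [122.599, 536.152, 205.446] pointing down, gripper open.
Joint ranges: [-3.03, 3.03], [-0.79, 2.21], [0.23, 2.52], [-1.04, 4.18], [0, 3.07], [-2.55, 2.55]. Speed limits (rad/s): [2.22, 2.22, 2.57, 3.14, 3.14, 3.14].

### API

Orientations are given as [roll, pitch, yaw] about the fixed x, y, z axes, in that order (R = Rz(yaw) Ry(pitch) Rx(roll)).
In Python, from cell import monitor, vision, order, manip gives the robot as it stands.
- The arm moves only by the shell command python3 -m jog 'ROWS' [FORCE]. ROWS is JSON, a list of rows, each a list of 7 numbers: the shift along the tool's x, y, z in cm, then the turn, a rotation vector about the tool's x, y, z in rad, then the opening in per cent of the stroke, from 0 (shut) to 100 (fully open). In form: [[tx, ty, tz, rx, ry, rz, jaw], ...]. A call has 1 to 8 rows; each row shifts and turns the commanded pose from where the row before left it, along the tool's axes as they then stand; what a row does not reach is not made up. A row lasts 1/10 s, in which the tool goes at most 50 mm and 8.59 degrees, less where a joint would pass 70% of its speed; a pose out of reach is approached as far as the arm can. A call is refused whole if a number of a shift passes 5 or a number of a turn 0.15, either way. A call with a gripper value outside its range is refused whole. The fingers move at their own pace and stop on an object; FORCE is the grip in N (left out, the last holds). Time passes only in rows, so rows that do not move let the fingers close. It gives the time, the measured TCP pose, the force and the opening at its end, in the units of the state.
- monitor.read_state(): the state, without advancing time (a new reading comes with each control period).
- vision.camera(name): name is "side" or "top" or "wrist"; returns a dict with "color" (384x512x3 uint8, blue, green, red), "fx", "fy", "cx", "cy" (pixels), "distortion" ([k1, k2, p1, p2, k3] as OpenCV has them; the pictures are not rectified), "cam_to_world" (4x4, takes a point from camera to world coordinates); the wrist camera has in their place "tool_from_camera" (4x4, takes a point from camera to tool coordinates, whose origin is the TCP and whose axes are the flange's). Camera axes: x right, y down, z forward; pixel columns grow to the right and rows downward; lengths in mm; the calibration is good to about 2 mm. A picture is of the moment at which its call begins: read the wrist's pose just before it. There is no depth.
- order.sign_off(): hands the job in, once; it reports no verdict.
The state is a dict: "clock": time; "joints": joint angles; "qd": joint speeds; "effort": joint torques, N m; "eef_pos": TCP position; "eef_rot": TCP orientation; "wrist_force": force on the tool from outside, world axes, zero at the start; "moment": the same for the moment, N m; "finger_gap": finger opening in mm.
Only numpy, scipy, OpenCV 4.12 (cv2) and the standard library are available. Lean on these libraries where they do the work, as an engineer would, in place of code of your own. Each camera call takes 0.05 s, during which the arm holds its last target.

### The job

Set up the coffee station: stand the jigger, the tamper, the sugar box and the mug upright, each flat on the dark wooden plate inside the steel-rod outline that matches its shape and size - the jigger in the small round, the tamper in the large round, the sugar box in the rectangle, and the mug in the keyhole with its handle lying in the lobe. Nothing may rest on a rod, and leave the loose plastic cups at the back standing where they are.

Things in the scene. Friction and masses are not known exactly. Their poses are not given: they have to be found in the camera images.
- jigger: plain steel double jigger (hourglass measure), 44 mm in diameter at both rims, 74 mm tall, 0.12 kg. It and the other things stand on a fixed light wooden prep board, top at z = 28 mm. Origin: centre of its underside, z up. Handles like a straight 44 mm cylinder (fingers bear on the rims): grip near the upper rim, pads 60 mm above its underside. Its mate is the small round dock.
- tamper: coffee tamper: round steel foot 58 mm in diameter, 24 mm high, with a black turned grip above it, at most 40 mm in diameter, top at 82 mm; 0.38 kg, standing on its foot. Origin: centre of the underside, z up. Grip it round the black grip, pads about 60 mm above its underside. Its mate is the large round dock.
- sugar_box: open bamboo box with paper sugar sticks in it (fixed in it), 60 mm (its x) by 68 mm (its y), walls 52 mm high, stick ends up to 92 mm; 0.16 kg. Origin: centre of the underside, z up. Grip it over the 60 mm width (closing along its x), pads about 45 mm above its underside. Its mate is the rectangular dock; yaw within 0.3 rad of zero at the start.
- mug: small green and white mug, 65 mm across the bowl, 55 mm tall, 0.14 kg. Origin at underside level, mid-length: bowl axis at (0, +12.5 mm), handle to y = -46 mm (12 mm thick, 17 to 52 mm up), z up. Grip across the bowl along its x at (0, 12.5 mm), width 64 mm, pads 36 mm above its underside. Yaw within 0.4 rad of zero at the start. Mate: the keyhole dock, handle in the lobe.
- dock_small_round: dark wooden plate 5 mm thick, fixed on the prep board, with an outline of 6 mm steel rod (crest 12 mm above the prep board); round plate of 84 mm, rod circle 60 mm in diameter inside. For the jigger. Origin: centre of the plate's underside, z up.
- dock_large_round: dark wooden plate 5 mm thick, fixed on the prep board, with an outline of 6 mm steel rod (crest 12 mm above the prep board); round plate of 100 mm, rod circle 76 mm in diameter inside. For the tamper. Origin: centre of the plate's underside, z up.
- dock_rect: dark wooden plate 5 mm thick, fixed on the prep board, with an outline of 6 mm steel rod (crest 12 mm above the prep board); rectangular plate 96 by 104 mm, rod rectangle 76 mm (its x) by 84 mm (its y) inside. For the sugar box. Origin: centre of the plate's underside, z up. Its yaw is within 0.2 rad of zero.
- dock_keyhole: dark wooden plate 5 mm thick, fixed on the prep board, with an outline of 6 mm steel rod (crest 12 mm above the prep board); keyhole: rod circle 80 mm inside, centred at (0, +12.5 mm), with a 26 mm wide lobe to y = -53 mm for the handle. Mug seated: its origin and axes coincide with the dock's, 5 mm higher. Origin at the plate's underside, z up. Yaw within 0.3 rad of zero.
- pp_cup_0: bystander: thin translucent plastic cup, 74 mm in diameter, 78 mm tall, very light, loose, standing in the back, behind the prep board, at z = 0. Origin: centre of its underside, z up. Not to be touched.
- pp_cup_2: bystander: thin translucent plastic cup, 74 mm in diameter, 75 mm tall, very light, loose, standing in the back, behind the prep board, at z = 0, to the right of the other one. Origin: centre of its underside, z up. Not to be touched.

How it is judged (in metres and radians):
At the end, for the whole second after the job is handed in: All four stand released, at rest, upright (0.08 rad), flat on their plates (underside 3 to 7.5 mm up); origins within 12 mm (jigger, tamper), 14 mm (mug), 15 mm (sugar box, any way round) of their docks' seen from above; mug along the keyhole within 0.35 rad, handle in the lobe (horizontal distance between jigger and dock_small_round below 0.012 m and z of jigger in the frame of dock_small_round between 0.003 and 0.0075 m and angle between each of jigger, tamper, sugar_box, mug's own z axis and vertical below 0.08 rad and linear speed of each of jigger, tamper, sugar_box, mug below 0.02 m/s and horizontal distance between tamper and dock_large_round below 0.012 m and z of tamper in the frame of dock_large_round between 0.003 and 0.0075 m and horizontal distance between sugar_box and dock_rect below 0.015 m and z of sugar_box in the frame of dock_rect between 0.003 and 0.0075 m and horizontal distance between mug and dock_keyhole below 0.014 m and z of mug in the frame of dock_keyhole between 0.003 and 0.0075 m and angle between the y axis of mug and the y axis of dock_keyhole, either way round below 0.35 rad); the robot touches nothing.
It fails at once if a loose plastic cup at the back is shifted by more than 30 mm or knocked over (distance of any of pp_cup_0, pp_cup_2 from where it was at the start of the episode above 0.03 m or angle between any of pp_cup_0, pp_cup_2's own z axis and vertical above 0.5 rad).
It also fails if it takes over 99 s, if anything falls off the work surface, if the arm or the gripper's body presses on something with over 40 N, if the wrist force passes 120 N, or if a joint passes its speed limit or range.

## Working session

There is one attempt and no reset: what is moved stays moved. The work goes in short steps, Python scripts to look and compute and a shell command to move; the robot and the scene stay as the last step left them, time stands still between calls to the robot, and variables do not carry over. Pictures are saved under pics/ and viewed, and the job is handed in when it is done.

```bash
mkdir -p pics; ls
python3 - <<'E'
from cell import monitor, vision, order, manip
import cv2,numpy as np
s=monitor.read_state(); print(s); print(manip.grasp_offset)
for n in ["top","side","wrist"]:
    c=vision.camera(n); cv2.imwrite(f"pics/{n}0.png",c["color"])
    print(n,{k:(np.round(v,4).tolist() if not np.isscalar(v) else v) for k,v in c.items() if k!="color"})
E
```

```text
pics
{'clock': 0.0, 'joints': array([ 1.27938441e+00,  3.00472441e-01,  1.52158871e+00,  9.33176790e-06,
        1.32072654e+00, -6.65983981e-02]), 'qd': array([-0.00047529, -0.00021393, -0.00046864, -0.00021789, -0.00152185,
       -0.00047417]), 'effort': array([ 5.07059904e-04, -5.31808734e+01, -3.52734411e+01,  7.08668190e-02,
        2.44415668e-02, -1.11486959e-04]), 'eef_pos': array([122.52940038, 535.89725911, 204.88237757]), 'eef_rot': array([-3.14040086e+00, -8.85477167e-05,  2.91677677e+00]), 'wrist_force': array([ 0.5965632 ,  0.18338443, -0.04435755]), 'moment': array([-0.03174749, -0.00819153, -0.00150609]), 'finger_gap': 93.6541269550007}
18.8
top {'fx': 490.60160715326003, 'fy': 490.60160715326003, 'cx': 253.99987772498835, 'cy': 186.2831598044041, 'distortion': [-0.0909, 0.0, 0.0, 0.0, 0.0], 'cam_to_world': [[0.0159, -0.9809, 0.1938, 368.9843], [-0.9999, -0.0167, -0.0026, 20.1173], [0.0058, -0.1938, -0.981, 1139.7025], [0.0, 0.0, 0.0, 1.0]]}
side {'fx': 400.77770755655797, 'fy': 400.77770755655797, 'cx': 256.8308274546123, 'cy': 186.72576489564054, 'distortion': [-0.0624, 0.0, 0.0, 0.0, 0.0], 'cam_to_world': [[-0.9972, 0.044, -0.0611, 636.5401], [0.0751, 0.6318, -0.7715, 740.6654], [0.0047, -0.7739, -0.6333, 653.2849], [0.0, 0.0, 0.0, 1.0]]}
wrist {'fx': 270.9717724176753, 'fy': 270.9717724176753, 'cx': 252.42966025172072, 'cy': 191.82284428324374, 'distortion': [0.0049, 0.0, 0.0, 0.0, 0.0], 'tool_from_camera': [[-0.0002, -0.9679, -0.2512, 73.5935], [1.0, -0.0, -0.0005, 0.0141], [0.0005, -0.2512, 0.9679, -179.8747], [0.0, 0.0, 0.0, 1.0]]}
```

View pics/top0.png

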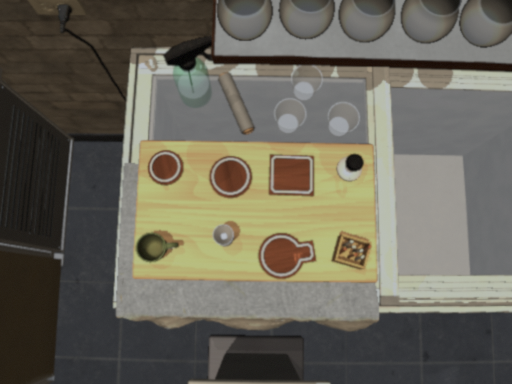

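View pics/side0.png

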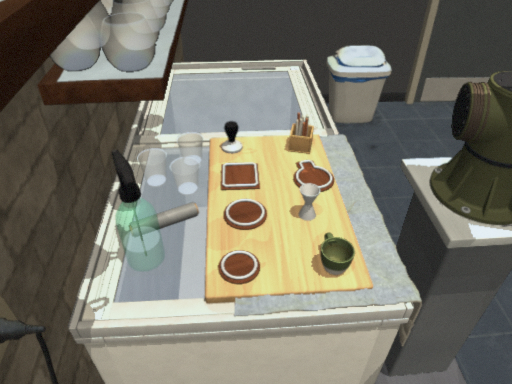

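View pics/wrist0.png

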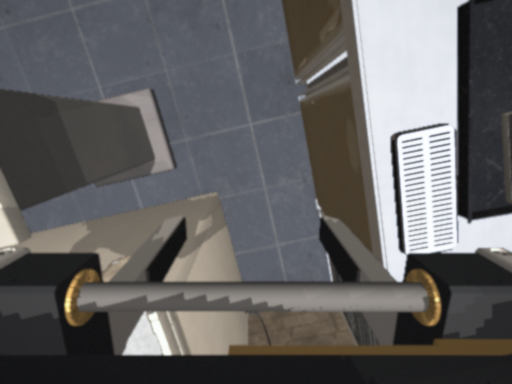

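Run:
```python
import cv2
im=cv2.imread("pics/top0.png")[135:285,125:385]; cv2.imwrite("pics/top0z.png",cv2.resize(im,None,fx=3,fy=3,interpolation=cv2.INTER_CUBIC))
im=cv2.imread("pics/side0.png")[110:310,190:390]; cv2.imwrite("pics/side0z.png",cv2.resize(im,None,fx=3,fy=3,interpolation=cv2.INTER_CUBIC))
```

```text
(no output)
```

View pics/top0z.png

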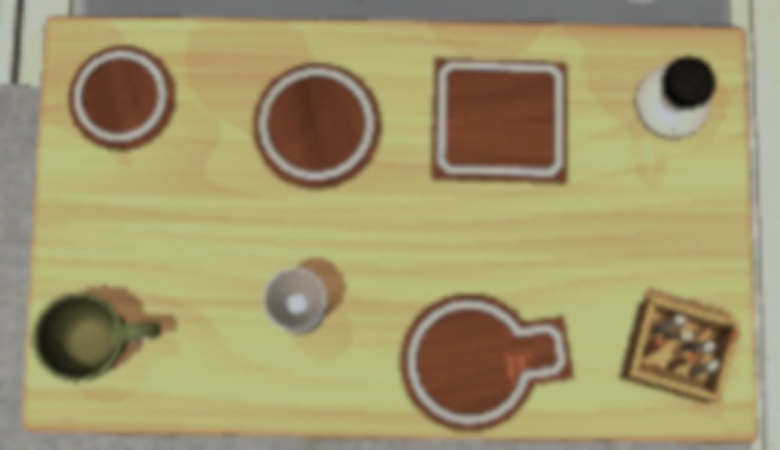

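View pics/side0z.png

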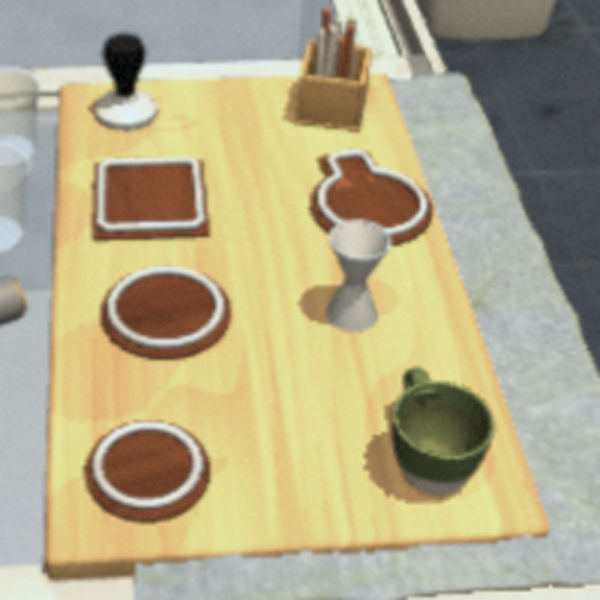

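```bash
cat > h.py <<'E'
import cv2,numpy as np
from cell import monitor, vision, order, manip
def cast(c,px,z):
    px=np.asarray(px,float).reshape(-1,1,2)
    K=np.array([[c["fx"],0,c["cx"]],[0,c["fy"],c["cy"]],[0,0,1]])
    n=cv2.undistortPoints(px,K,np.array(c["distortion"],float)).reshape(-1,2)
    d=np.c_[n,np.ones(len(n))]@c["cam_to_world"][:3,:3].T; o=c["cam_to_world"][:3,3]
    return o+d*((z-o[2])/d[:,2])[:,None]
def wcam():
    s=monitor.read_state(); c=vision.camera("wrist")
    from scipy.spatial.transform import Rotation as R
    T=np.eye(4); T[:3,:3]=R.from_euler('xyz',s["eef_rot"]).as_matrix(); T[:3,3]=s["eef_pos"]
    c["cam_to_world"]=T@np.array(c["tool_from_camera"]); return c
def circ(p):
    p=np.asarray(p)[:,:2]; A=np.c_[2*p,np.ones(len(p))]; x=np.linalg.lstsq(A,(p**2).sum(1),rcond=None)[0]
    return x[:2],np.sqrt(x[2]+x[:2]@x[:2])
E
cat > m.py <<'E'
from h import *
c=vision.camera("top"); im=c["color"].copy()
big=cv2.resize(im,None,fx=4,fy=4,interpolation=cv2.INTER_CUBIC)
hsv=cv2.cvtColor(big,cv2.COLOR_BGR2HSV)
brown=((hsv[...,0]<13)|(hsv[...,0]>170))&(hsv[...,1]>110)&(hsv[...,2]<150)
rod=(hsv[...,1]<60)&(hsv[...,2]>110)
green=(hsv[...,0]>22)&(hsv[...,0]<50)&(hsv[...,2]<130)&(hsv[...,1]>50)
black=(hsv[...,2]<60)
for n,m in [("brown",brown),("rod",rod),("green",green),("black",black)]:
    m=m.astype(np.uint8); m[:140*4]=0; m[278*4:]=0; m[:,:136*4]=0; m[:,372*4:]=0
    cs,h=cv2.findContours(m,cv2.RETR_CCOMP,cv2.CHAIN_APPROX_NONE)
    for i,k in enumerate(cs):
        a=cv2.contourArea(k)
        if a<900: continue
        px=(k.reshape(-1,2)+.5)/4-.5
        z={"brown":33,"rod":37,"green":80,"black":108}[n]
        w=cast(c,px,z); ce,r=circ(w)
        rr=cv2.minAreaRect(w[:,:2].astype(np.float32))
        print(n,"hole" if h[0,i,3]>=0 else "out",a/16,"px",px.mean(0).round(1),"circ",ce.round(1),r.round(1),"rms",np.std(np.hypot(*(w[:,:2]-ce).T)).round(2),"rect",np.round(rr[0],1),np.round(rr[1],1),round(rr[2],1))
        cv2.drawContours(big,[k],-1,{"brown":(255,0,0),"rod":(0,255,0),"green":(0,0,255),"black":(255,255,0)}[n],1)
cv2.imwrite("pics/m1.png",big[135*4:285*4,130*4:330*4][:, :]); cv2.imwrite("pics/m2.png",big[135*4:285*4,250*4:385*4])
E
python3 m.py
```

```text
brown out 1003.53125 px [285.6 254.5] circ [432.9 -54.5] 41.6 rms 6.95 rect [438.  -54.2] [75.7 97.4] 37.6
brown out 723.875 px [229.9 175.7] circ [611.7  73.1] 35.5 rms 0.24 rect [611.8  73.2] [71.  70.8] 46.6
brown out 1036.78125 px [291.3 174.1] circ [618.1 -68.7] 43.2 rms 4.7 rect [618.2 -68.7] [80.5 72.6] 89.4
brown out 429.84375 px [164.5 166.4] circ [631.2 225.9] 27.6 rms 0.21 rect [631.1 225.9] [55.3 55.8] 47.5
rod out 1521.46875 px [285.7 254.5] circ [432.7 -54.7] 50.1 rms 6.99 rect [427.5 -55.9] [113.9  92.6] 71.4
rod hole 1118.4375 px [285.7 254.4] circ [432.6 -54.3] 43.4 rms 6.99 rect [437.7 -54. ] [ 79.2 100.9] 37.3
rod out 366.25 px [222.8 234.7] circ [474.8  85.6] 24.3 rms 0.61 rect [475.2  85.6] [49.5 48.4] 64.6
rod hole 58.4375 px [219.6 239. ] circ [466.6  91.8] 11.4 rms 3.92 rect [464.6  93.3] [31.3 14. ] 55.2
rod out 1118.0 px [230.2 175.8] circ [610.9  72.6] 43.9 rms 0.25 rect [611.   72.9] [87.8 88.1] 1.0
rod hole 813.8125 px [230.  175.8] circ [610.8  72.9] 37.5 rms 0.28 rect [610.8  72.9] [74.4 74.5] 47.2
rod out 275.21875 px [347.6 170. ] circ [ 630.5 -200.2]
[... 289 characters left out ...]
 166.5] circ [630.2 224.8] 35.8 rms 0.25 rect [630.2 225. ] [72.  71.7] 1.0
rod hole 500.875 px [164.6 166.5] circ [630.1 225.1] 29.7 rms 0.24 rect [630.3 225. ] [59.3 59.3] 47.5
rod out 306.5 px [267.3 140.5] circ [897.3   0.9] 246.1 rms 37.57 rect [694.   -1.9] [  9.8 510.8] 1.0
rod out 122.46875 px [137.3 166.8] circ [626.8 214.2] 87.8 rms 9.43 rect [622.3 291.8] [ 25.8 147.3] 83.5
green out 746.25 px [155.3 246.7] circ [442.4 230.1] 35.4 rms 6.56 rect [437. 229.] [85.1 63.6] 65.6
black out 229.375 px [147.4 246.5] circ [439.3 234.6] 23.7 rms 5.76 rect [439.5 239.2] [43.7 54.4] 87.8
black out 204.21875 px [354.  162.3] circ [ 629.9 -199.2] 17.9 rms 0.6 rect [ 629.9 -199.5] [35.3 35.5] 1.1
```

```bash
cat > m2.py <<'E'
from h import *
c=vision.camera("top"); im=c["color"].copy()
big=cv2.resize(im,None,fx=4,fy=4,interpolation=cv2.INTER_CUBIC)
hsv=cv2.cvtColor(big,cv2.COLOR_BGR2HSV)
def cont(m,box):
    x0,y0,x1,y1=[4*v for v in box]; q=np.zeros(m.shape,np.uint8); q[y0:y1,x0:x1]=m[y0:y1,x0:x1]
    q=cv2.morphologyEx(q,cv2.MORPH_CLOSE,np.ones((5,5),np.uint8))
    cs,h=cv2.findContours(q,cv2.RETR_CCOMP,cv2.CHAIN_APPROX_NONE)
    k=max(cs,key=cv2.contourArea); hh=[x for i,x in enumerate(cs) if h[0,i,3]>=0]
    cv2.drawContours(big,[k],-1,(0,255,0),1)
    return [(q.reshape(-1,2)+.5)/4-.5 for q in [k]+sorted(hh,key=cv2.contourArea)[-1:]]
def robust(w,tol=1.2):
    ce,r=circ(w); 
    for t in [8,5,3,2,tol,tol,tol]:
        d=np.abs(np.hypot(*(w[:,:2]-ce).T)-r); g=d<t; ce,r=circ(w[g])
    return ce,r,g.mean()
rod=(hsv[...,1]<60)&(hsv[...,2]>110)
for nm,px in zip(["out","in"],cont(rod.astype(np.uint8),(255,225,325,280))):
    w=cast(c,px,37); ce,r,f=robust(w); d=w[:,:2]-ce; rad=np.hypot(*d.T)
    s=d[rad>r+8]; ext=s.mean(0)
    print("keyhole",nm,ce,r,f,"dir",ext,"yaw(handle -y)",np.arctan2(ext[0],-ext[1]),"max",rad.max())
green=(hsv[...,0]>20)&(hsv[...,0]<60)&(hsv[...,2]<140)&(hsv[...,1]>40)
px=cont(green.astype(np.uint8),(130,225,190,275))[0]
w=cast(c,px,83); ce,r,f=robust(w); d=w[:,:2]-ce; rad=np.hypot(*d.T)
print("mug rim",ce,r,f,"px",px.min(0),px.max(0))
px2=px[rad>r+6]; w2=cast(c,px2,28+48); d2=(w2[:,:2]-ce); print("handle dir",d2.mean(0),np.arctan2(d2.mean(0)[0],-d2.mean(0)[1]),np.hypot(*d2.T).max())
tip=px2[px2[:,0]>px2[:,0].max()-2]; t=cast(c,tip,78)[:,:2].mean(0)-ce; print("tip",t,np.arctan2(t[0],-t[1]))
# jigger
px=cont(((hsv[...,1]<70)).astype(np.uint8),(205,215,245,255))[0]
w=cast(c,px,102); ce,r,f=robust(w); print("jigger",ce,r,f)
# box: not-board-coloured
cv2.imwrite("pics/z1.png",cv2.resize(big[225*4:280*4,130*4:190*4],None,fx=2.5,fy=2.5))
cv2.imwrite("pics/z2.png",cv2.resize(big[220*4:280*4,325*4:380*4],None,fx=2.5,fy=2.5))
cv2.imwrite("pics/z3.png",cv2.resize(big[150*4:185*4,330*4:370*4],None,fx=3.5,fy=3.5))
E
python3 m2.py
```

```text
keyhole out [431.16771358 -45.6992359 ] 45.97170109850173 0.6994535519125683 dir [ 10.48913731 -63.633375  ] yaw(handle -y) 0.1633679756083387 max 71.99965371175483
keyhole in [431.22086996 -45.50255195] 39.511510068346745 0.7406639004149378 dir [  9.36567653 -57.73218909] yaw(handle -y) 0.16082518554636432 max 65.91422905000186
mug rim [442.52184213 237.04163572] 33.33460160662682 0.45601851851851855 px [135.375 231.625] [178.625 261.875]
handle dir [  3.53966134 -48.36297674] 0.07305921820894001 58.78451148359042
tip [  3.71648976 -56.76808448] 0.06537465054552587
jigger [468.61232708  81.99827824] 23.492229029651302 0.9882352941176471
```

View pics/z1.png

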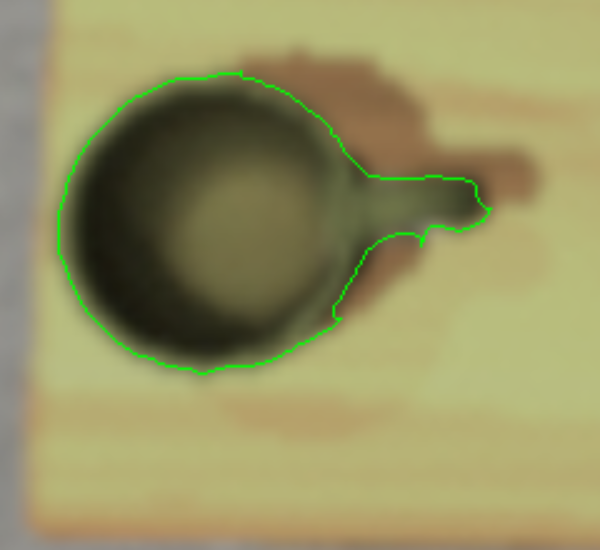

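View pics/z2.png

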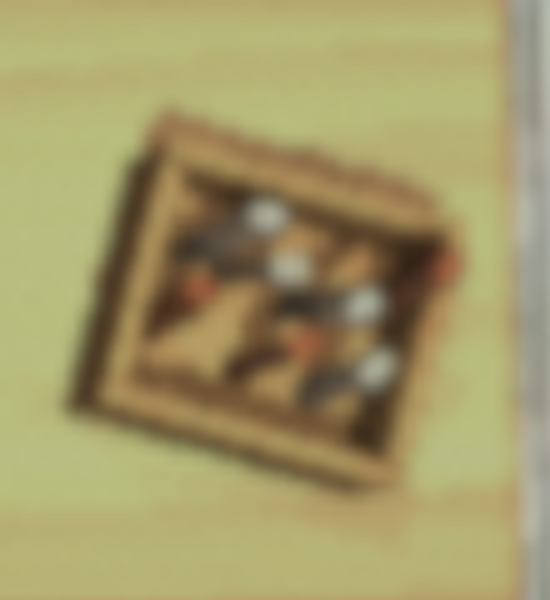

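View pics/z3.png

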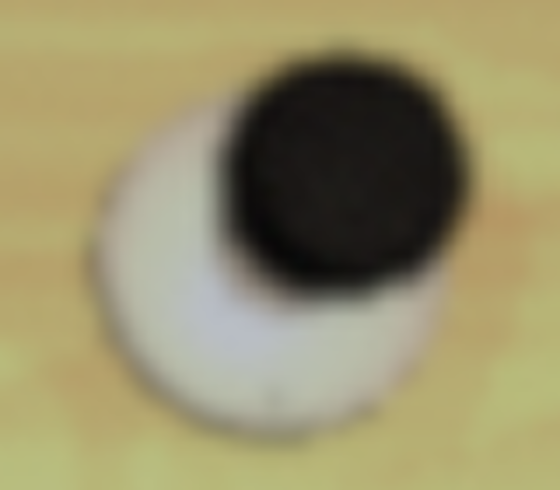

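Run:
```python
from h import *
c=vision.camera("top")
p=np.array([[165,140],[447,238],[397,480],[112,397]])/10+[325,220]
w=cast(c,p,80)[:,:2]; print(w.round(1),w.mean(0).round(1)); 
for i in range(4):
    e=w[(i+1)%4]-w[i]; print(np.hypot(*e).round(1),np.arctan2(e[1],e[0]).round(3), "mod", (np.arctan2(e[1],e[0])%(np.pi/2)).round(3))
print(cast(c,[[349.3,168.6]],45), cast(c,[[354,162.3]],105))
# side views of the tamper and others
s=vision.camera("side"); im=s["color"]
cv2.imwrite("pics/st.png",cv2.resize(im[115:165,215:325],None,fx=7,fy=7,interpolation=cv2.INTER_CUBIC))
big=cv2.resize(im,None,fx=4,fy=4,interpolation=cv2.INTER_CUBIC)
def proj(P):
    T=np.linalg.inv(s["cam_to_world"]); K=np.array([[s["fx"],0,s["cx"]],[0,s["fy"],s["cy"]],[0,0,1.]])
    r=cv2.Rodrigues(T[:3,:3])[0]; return cv2.projectPoints(np.array(P,float),r,T[:3,3],K,np.array(s["distortion"],float))[0].reshape(-1,2)
print("tamper foot bottom, top", proj([[629,-198,28],[629,-198,110]]))
print("jigger", proj([[468.6,82,28],[468.6,82,102]]))
print("docks", proj([[630.2,225,37],[610.9,72.8,37],[617,-68.3,37]]))
print("box", proj([list(v)+[80] for v in w]))
```

```text
[[ 476.  -174.2]
 [ 455.5 -235.5]
 [ 403.4 -223.4]
 [ 420.5 -162. ]] [ 438.9 -198.8]
64.6 -1.894 mod 1.248
53.5 2.913 mod 1.343
63.8 1.3 mod 1.3
56.9 -0.218 mod 1.353
[[ 630.51036074 -201.4137157    45.        ]] [[ 630.49582234 -199.94290435  105.        ]]
tamper foot bottom, top [[233.27637331 147.60305372]
 [232.30157152 121.9918925 ]]
jigger [[307.19819861 213.15277486]
 [310.0870977  188.15816284]]
docks [[238.93429909 263.21737659]
 [244.69176446 210.51082821]
 [239.40593117 172.90514602]]
box [[289.7108461  134.25672887]
 [293.89791119 122.48955893]
 [312.93368673 124.08677491]
 [310.8770739  135.97702263]]
```

View pics/st.png

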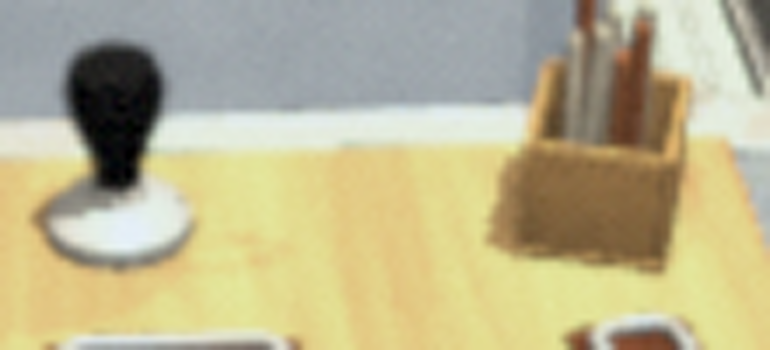

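Run:
```python
from h import *
t=vision.camera("top"); s=vision.camera("side")
for z in (50,100,200,300): print(z,"pump nozzle/base px",cast(t,[[192,82],[185,55],[210,45],[192,100],[290,128]],z)[:,:2].round(0).tolist(),"shelf",cast(t,[[214,58],[300,63]],z)[:,:2].round(0).tolist())
for z in (100,200,300,400,500): print(z,cast(s,[[158,98],[125,165],[140,265]],z)[:,:2].round(0).tolist())
```

```text
50 pump nozzle/base px [[834.0, 169.0], [904.0, 189.0], [931.0, 129.0], [789.0, 167.0], [724.0, -64.0]] shelf [[897.0, 118.0], [888.0, -88.0]]
100 pump nozzle/base px [[813.0, 162.0], [879.0, 181.0], [905.0, 124.0], [770.0, 160.0], [707.0, -60.0]] shelf [[873.0, 114.0], [864.0, -83.0]]
200 pump nozzle/base px [[770.0, 148.0], [830.0, 165.0], [854.0, 114.0], [731.0, 146.0], [675.0, -53.0]] shelf [[824.0, 105.0], [816.0, -73.0]]
300 pump nozzle/base px [[728.0, 134.0], [781.0, 150.0], [802.0, 104.0], [693.0, 133.0], [642.0, -45.0]] shelf [[776.0, 96.0], [769.0, -63.0]]
100 [[848.0, -374.0], [886.0, -35.0], [806.0, 270.0]]
200 [[810.0, -173.0], [841.0, 105.0], [775.0, 355.0]]
300 [[772.0, 29.0], [796.0, 245.0], [745.0, 440.0]]
400 [[733.0, 230.0], [751.0, 386.0], [714.0, 525.0]]
500 [[695.0, 432.0], [706.0, 526.0], [683.0, 610.0]]
```

```bash
python3 -m jog '[[0,0,0,0,0,0.15,100],[0,0,0,0,0,0.15,100],[0,0,0,0,0,0.15,100],[0,0,0,0,0,0.15,100],[0,0,0,0,0,0.15,100],[0,0,0,0,0,0.15,100],[0,0,0,0,0,0.15,100],[0,0,0,0,0,0.15,100]]' 20
```

```text
clock: 1.25
eef_pos: [122.6, 536.1, 205.4]
eef_rot: [-3.142, 0.0, 1.711]
wrist_force: [0.1, -0.8, 0.3]
finger_gap: 94.1
```

```bash
cat > d.py <<'E'
import sys; from h import *
x,y,z,yaw=map(float,sys.argv[1:5]); s=monitor.read_state(); p=s["eef_pos"]; r=s["eef_rot"]
print("turn rz",round(r[2]-yaw,4),"rot",np.round(r,4),"pos",np.round(p,1),"gap",round(s["finger_gap"],1),"t",s["clock"])
d=np.array([x,y,z])-p
for n,a in (("axes at target yaw",yaw),("axes now",r[2])):
    print(n,"shift cm",np.round([(d[0]*np.cos(a)+d[1]*np.sin(a))/10,(d[0]*np.sin(a)-d[1]*np.cos(a))/10,-d[2]/10],2))
E
python3 -m jog '[[0,0,0,0,0,0.07,100]]'; python3 d.py 442.5 237 150 1.641
```

```text
clock: 1.35
eef_pos: [122.6, 536.1, 205.4]
eef_rot: [-3.142, 0.0, 1.641]
wrist_force: [-1.0, 0.1, 0.5]
finger_gap: 94.0
turn rz 0.0 rot [-3.1416e+00  1.0000e-04  1.6410e+00] pos [122.6 536.1 205.4] gap 94.0 t 1.35
axes at target yaw shift cm [-32.08  29.81   5.54]
axes now shift cm [-32.08  29.81   5.54]
```

```bash
python3 -m jog '[[-2,1.9,0.5,0,0,0,100],[-3.2,3,0.6,0,0,0,100],[-3.2,3,0.6,0,0,0,100],[-3.2,3,0.6,0,0,0,100],[-3.2,3,0.6,0,0,0,100],[-3.2,3,0.6,0,0,0,100],[-3.2,3,0.6,0,0,0,100],[-3.2,3,0.6,0,0,0,100]]'; python3 -m jog '[[-3.2,3,0.6,0,0,0,100],[-2.5,2.3,0.2,0,0,0,100],[-1.98,1.61,0.04,0,0,0,100],[0,0,0,0,0,0,100],[0,0,0,0,0,0,100]]';  python3 d.py 442.5 237 45.2 1.641
python3 - <<'E'
from h import *
c=wcam(); cv2.imwrite("pics/w1.png",c["color"])
E
```

```text
clock: 2.15
eef_pos: [370.6, 308.9, 158.4]
eef_rot: [3.141, -0.0, 1.647]
wrist_force: [-0.2, 0.8, 0.3]
finger_gap: 94.0
clock: 2.65
eef_pos: [444.1, 238.9, 150.0]
eef_rot: [-3.141, -0.0, 1.646]
wrist_force: [-0.8, -0.3, 0.6]
finger_gap: 94.2
turn rz 0.0048 rot [-3.1414e+00 -1.0000e-04  1.6458e+00] pos [444.1 238.9 150. ] gap 94.2 t 2.65
axes at target yaw shift cm [-0.18 -0.17 10.48]
axes now shift cm [-0.18 -0.17 10.48]
```

View pics/w1.png

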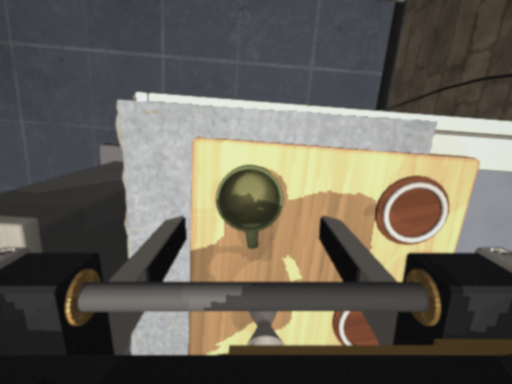

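Run:
```python
from h import *
c=wcam(); 
hsv=cv2.cvtColor(c["color"],cv2.COLOR_BGR2HSV)
g=((hsv[...,0]>22)&(hsv[...,0]<60)&(hsv[...,2]<125)&(hsv[...,1]>60)).astype(np.uint8); q=np.zeros_like(g); q[155:255,205:295]=g[155:255,205:295]
q=cv2.morphologyEx(q,cv2.MORPH_CLOSE,np.ones((5,5),np.uint8))
k=max(cv2.findContours(q,0,1)[0],key=cv2.contourArea).reshape(-1,2)
print(k.min(0),k.max(0))
w=cast(c,k,83)
top=w[k[:,1]<215]; print(circ(top))
# handle: rows>235
h=k[k[:,1]>234]; print("handle",h.mean(0),cast(c,[h.mean(0)],76))
# dock small round rod
rod=((hsv[...,1]<50)&(hsv[...,2]>150)).astype(np.uint8);q=np.zeros_like(g); q[170:250,370:455]=rod[170:250,370:455]
k=max(cv2.findContours(q,0,1)[0],key=cv2.contourArea).reshape(-1,2); print("dock",circ(cast(c,k,37)))
```

```text
[217 166] [282 247]
(array([439.94102441, 239.94813355]), np.float64(30.230576264180304))
handle [252.36666667 241.8       ] [[446.31935957 193.86054932  76.        ]]
dock (array([629.9144269 , 224.74383571]), np.float64(35.591997523528505))
```

```bash
python3 -m jog '[[-0.08,-0.2,2,0,0,-0.01,100],[0,0,3,0,0,0,100],[0,0,3,0,0,0,100],[0,0,2.48,0,0,0,100],[0,0,0,0,0,0,100]]'; python3 -m jog '[[0,0,0,0,0,0,40],[0,0,0,0,0,0,20],[0,0,0,0,0,0,20],[0,0,0,0,0,0,20],[0,0,0,0,0,0,20],[0,0,0,0,0,0,20]]' 20; python3 d.py 431.2 -45.6 50.2 1.733
```

```text
clock: 3.25
eef_pos: [440.2, 238.1, 42.8]
eef_rot: [-3.137, 0.002, 1.658]
wrist_force: [-0.1, 0.3, 0.4]
finger_gap: 94.4
clock: 3.85
eef_pos: [442.6, 238.2, 45.9]
eef_rot: [3.141, -0.0, 1.657]
wrist_force: [-1.8, 0.5, 6.9]
finger_gap: 62.7
turn rz -0.0763 rot [ 3.1407e+00 -5.0000e-04  1.6567e+00] pos [442.6 238.2  45.9] gap 62.7 t 3.85
axes at target yaw shift cm [-27.82  -5.7   -0.43]
axes now shift cm [-28.17  -3.57  -0.43]
```

```bash
python3 -m jog '[[0,0,-1.5,0,0,0,20],[0,0,-3,0,0,0,20],[0,0,-3.5,0,0,0,20],[0,0,-3,0,0,0,20],[0,0,0,0,0,-0.05,20],[0,0,0,0,0,-0.026,20]]'; python3 d.py 431.2 -45.6 150 1.733
```

```text
clock: 4.45
eef_pos: [442.4, 238.0, 155.8]
eef_rot: [3.141, -0.0, 1.734]
wrist_force: [0.4, -0.1, -1.5]
finger_gap: 62.6
turn rz 0.0015 rot [ 3.1406e+00 -3.0000e-04  1.7345e+00] pos [442.4 238.  155.8] gap 62.6 t 4.45
axes at target yaw shift cm [-27.81  -5.68   0.58]
axes now shift cm [-27.8   -5.72   0.58]
```

```bash
python3 -m jog '[[-2,-0.4,0,0,0,0,20],[-3.5,-0.7,0,0,0,0,20],[-4.4,-0.9,0,0,0,0,20],[-4.5,-0.9,0,0,0,0,20],[-4.5,-0.9,0,0,0,0,20],[-4.4,-0.9,0,0,0,0,20],[-3,-0.7,0,0,0,0,20],[-1.51,-0.31,0,0,0,0,20]]';python3 -m jog '[[0,0,2,0,0,0,20],[0,0,2,0,0,0,20],[0,0,0,0,0,0,20],[0,0,0,0,0,0,20]]'; python3 d.py 431.2 -45.6 50.2 1.733
python3 - <<'E'
from h import *
c=wcam(); cv2.imwrite("pics/w2.png",c["color"])
t=vision.camera("top"); cv2.imwrite("pics/t2.png",t["color"])
t=vision.camera("side"); cv2.imwrite("pics/s2.png",cv2.resize(t["color"][110:310,190:390],None,fx=3,fy=3,interpolation=cv2.INTER_CUBIC))
E
```

```text
clock: 5.25
eef_pos: [430.0, -47.9, 154.5]
eef_rot: [-3.14, -0.0, 1.73]
wrist_force: [-0.7, 0.1, -0.8]
finger_gap: 62.6
clock: 5.65
eef_pos: [430.6, -45.6, 115.2]
eef_rot: [-3.14, -0.0, 1.733]
wrist_force: [0.1, -0.1, -1.2]
finger_gap: 62.0
turn rz -0.0002 rot [-3.1404e+00 -4.0000e-04  1.7328e+00] pos [430.6 -45.6 115.2] gap 62.0 t 5.65
axes at target yaw shift cm [-0.01  0.06  6.5 ]
axes now shift cm [-0.01  0.06  6.5 ]
```

View pics/w2.png

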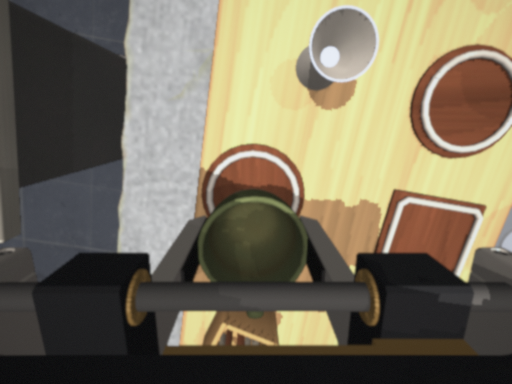

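View pics/s2.png

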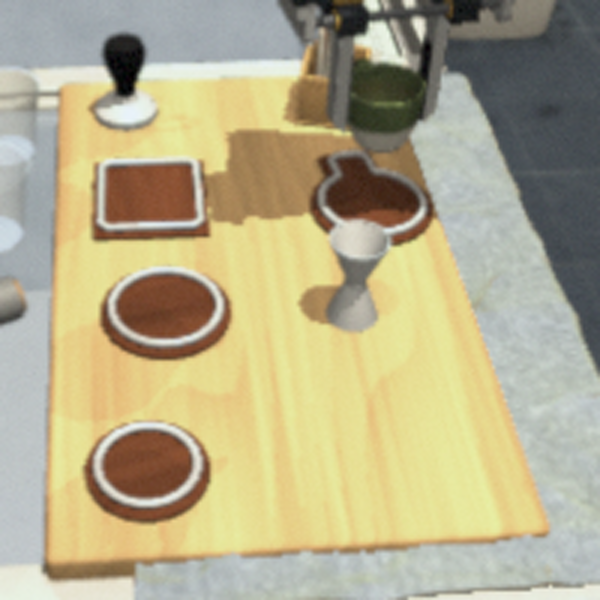

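Run:
```python
from h import *
c=wcam(); im=c["color"]
hsv=cv2.cvtColor(im,cv2.COLOR_BGR2HSV)
g=((hsv[...,0]>22)&(hsv[...,0]<60)&(hsv[...,2]<140)&(hsv[...,1]>60)).astype(np.uint8); q=np.zeros_like(g); q[180:280,190:315]=g[180:280,190:315]
k=max(cv2.findContours(q,0,1)[0],key=cv2.contourArea).reshape(-1,2); print(k.min(0),k.max(0))
k=k[(k[:,1]<276)]
w=cast(c,k,153); ce,r=circ(w)
for t in (4,2,1.5): d=abs(np.hypot(*(w[:,:2]-ce).T)-r); ce,r=circ(w[d<t])
print("mug",ce,r)
rod=((hsv[...,1]<60)&(hsv[...,2]>140)).astype(np.uint8);q=np.zeros_like(g); q[140:205,203:305]=rod[140:205,203:305]
k=max(cv2.findContours(q,0,1)[0],key=cv2.contourArea).reshape(-1,2); w=cast(c,k,37); ce=np.array([431.2,-45.6]); print(np.hypot(*(w[:,:2]-ce).T).round(1)[::3]); print((w[:,:2]-ce)[::6].round())
```

```text
[196 190] [308 279]
mug [429.62712717 -42.28352877] 31.896395597242236
[46.9 46.3 46.8 46.5 46.5 46.7 47.  47.6 47.5 47.  47.5 47.7 47.4 47.4
 46.  46.4 46.3 46.3 46.6 46.2 44.9 45.8 46.  45.3 43.7 44.2 43.9 43.8
 44.  43.4 43.  42.9 43.  43.4 42.3 41.7 41.5 41.5 41.2 41.2 41.5 41.2
 42.  41.2 41.6 41.2 41.  41.  40.3 40.7 40.4 40.3 40.5 40.  39.9 40.
 39.8 39.2 39.  39.1 39.6 38.5 38.6 38.9 39.6 40.4 40.6 40.  41.3 43.1
 43.7 43.4 44.4 44.6 44.1 44.7 44.6 44.8 45.1 44.9 44.9 45.2 45.2 45.5
 45.4 45.6 45.1 45.8 45.8 45.9 46.3 46.  45.8 46.7]
[[-12.  45.]
 [-17.  44.]
 [-22.  41.]
 [-28.  38.]
 [-33.  34.]
 [-38.  29.]
 [-42.  22.]
 [-43.  16.]
 [-45.   9.]
 [-47.   3.]
 [-45.  -3.]
 [-45.  -9.]
 [-41. -14.]
 [-43.  -8.]
 [-44.  -2.]
 [-43.   5.]
 [-42.  11.]
 [-39.  18.]
 [-34.  23.]
 [-29.  29.]
 [-24.  34.]
 [-19.  37.]
 [-13.  39.]
 [ -8.  40.]
 [ -2.  40.]
 [  4.  40.]
 [ 10.  39.]
 [ 16.  36.]
 [ 23.  33.]
 [ 28.  27.]
 [ 33.  22.]
 [ 35.  16.]
 [ 38.  11.]
 [ 40.   5.]
 [ 41.  -0.]
 [ 43.   4.]
 [ 43.  11.]
 [ 41.  16.]
 [ 39.  22.]
 [ 36.  28.]
 [ 31.  33.]
 [ 25.  38.]
 [ 18.  42.]
 [ 12.  44.]
 [  6.  45.]
 [ -0.  46.]
 [ -6.  45.]]
```

```bash
python3 -m jog '[[-0.22,0,1.5,0,0,0,20],[0,0,2.5,0,0,0,20],[0,0,1.5,0,0,0,20],[0,0,0.6,0,0,0,20],[0,0,0.3,0,0,0,20],[0,0,0,0,0,0,20],[0,0,0,0,0,0,20]]'; python3 -m jog '[[0,0,0,0,0,0,90],[0,0,0,0,0,0,100],[0,0,0,0,0,0,100],[0,0,0,0,0,0,100]]'; python3 d.py 468.6 82 150 1.571
```

```text
clock: 6.55
eef_pos: [431.6, -47.9, 52.0]
eef_rot: [3.14, 0.0, 1.733]
wrist_force: [0.5, -1.0, -1.0]
finger_gap: 62.5
clock: 6.95
eef_pos: [431.2, -47.9, 51.4]
eef_rot: [3.141, 0.0, 1.733]
wrist_force: [-0.5, 0.5, -0.3]
finger_gap: 90.8
turn rz 0.1618 rot [3.1414e+00 1.0000e-04 1.7328e+00] pos [431.2 -47.9  51.4] gap 90.8 t 6.95
axes at target yaw shift cm [12.99  3.74 -9.86]
axes now shift cm [12.22  5.79 -9.86]
```

Lift, turn toward the jigger and move over it.

```bash
python3 -m jog '[[0,0,-2,0,0,0,100],[0,0,-3.5,0,0,0,100],[0,0,-3.5,0,0,0,100],[0,0,-2.5,0,0,0.08,100],[2.5,0.7,0,0,0,0.08,100],[3.7,1.1,0,0,0,0,100],[4,1.2,0,0,0,0,100],[2.8,0.75,0,0,0,0,100]]'; python3 -m jog '[[0,0,0,0,0,0,100],[0,0,0,0,0,0,100]]';python3 d.py 468.6 82 69.2 1.571;python3 - <<'E'
from h import *
c=wcam(); cv2.imwrite("pics/w3.png",c["color"])
t=vision.camera("top"); cv2.imwrite("pics/t3.png",cv2.resize(t["color"][135:285,125:385],None,fx=3,fy=3,interpolation=cv2.INTER_CUBIC))
t=vision.camera("side"); cv2.imwrite("pics/s3.png",cv2.resize(t["color"][110:310,190:390],None,fx=3,fy=3,interpolation=cv2.INTER_CUBIC))
E
```

```text
clock: 7.75
eef_pos: [466.7, 84.7, 166.4]
eef_rot: [3.141, -0.0, 1.573]
wrist_force: [1.4, -0.4, -0.4]
finger_gap: 94.0
clock: 7.95
eef_pos: [466.2, 82.9, 166.1]
eef_rot: [-3.141, 0.0, 1.574]
wrist_force: [0.5, -0.1, 0.5]
finger_gap: 94.0
turn rz 0.0031 rot [-3.1411e+00  2.0000e-04  1.5741e+00] pos [466.2  82.9 166.1] gap 94.0 t 7.95
axes at target yaw shift cm [-0.09  0.24  9.69]
axes now shift cm [-0.09  0.24  9.69]
```

View pics/w3.png

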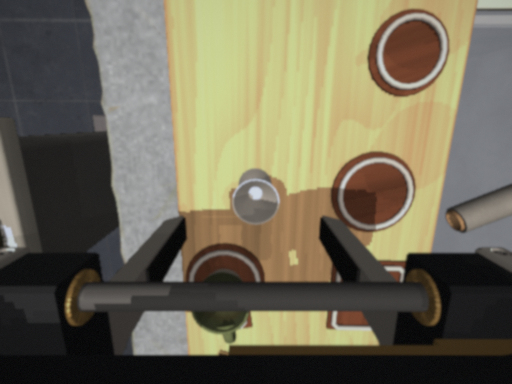

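View pics/t3.png

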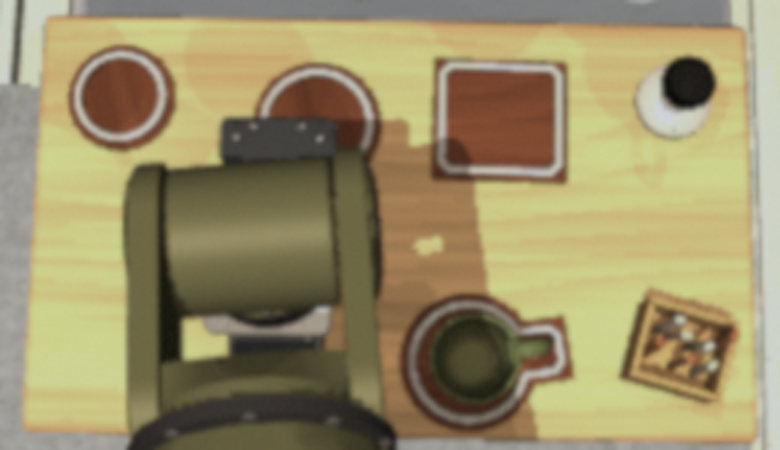

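View pics/s3.png

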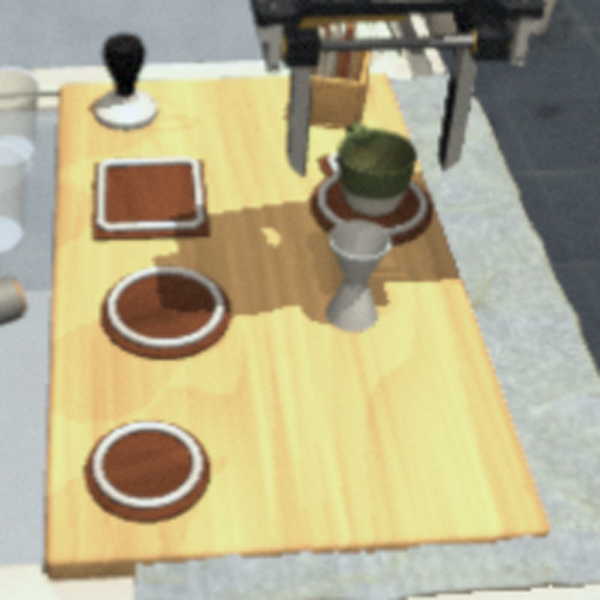

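```bash
python3 - <<'E'
from h import *
c=wcam(); print(cast(c,[[256,200]],102), cast(c,[[374,193]],37),cast(c,[[411,51]],37))
E
python3 -m jog '[[-0.1,0.24,2,0,0,0,100],[0,0,3.3,0,0,0,100],[0,0,2.7,0,0,0,100],[0,0,1.3,0,0,0,100],[0,0,0.4,0,0,0,100],[0,0,0,0,0,0,100],[0,0,0,0,0,0,100]]';python3 -m jog '[[0,0,0,0,0,0,40],[0,0,0,0,0,0,20],[0,0,0,0,0,0,20],[0,0,0,0,0,0,20],[0,0,0,0,0,0,20],[0,0,0,0,0,0,20]]' 20
```

```text
[[468.72527366  83.4013906  102.        ]] [[608.70430004  73.10019697  37.        ]] [[629.49270136 225.24898981  37.        ]]
clock: 8.85
eef_pos: [469.4, 81.6, 70.4]
eef_rot: [3.14, -0.0, 1.573]
wrist_force: [0.4, -0.1, 0.9]
finger_gap: 94.0
clock: 9.45
eef_pos: [468.7, 81.7, 69.2]
eef_rot: [-3.142, 0.0, 1.573]
wrist_force: [0.6, -0.1, -0.1]
finger_gap: 49.0
```

```bash
python3 -m jog '[[0,0,0,0,0,0,20],[0,0,0,0,0,0,20]]';python3 -m jog '[[0,0,-1,0,0,0,20],[0,0,-2.5,0,0,0,20],[0,0,-2.5,0,0,0,20],[0,0,-2,0,0,0,20],[0,0,0,0,0,0,20]]'; python3 d.py 630 224.5 149 1.571
```

```text
clock: 9.65
eef_pos: [468.7, 81.7, 69.2]
eef_rot: [-3.142, 0.0, 1.573]
wrist_force: [1.1, -0.1, 0.3]
finger_gap: 42.9
clock: 10.15
eef_pos: [469.9, 81.8, 152.0]
eef_rot: [3.137, -0.0, 1.573]
wrist_force: [-0.2, -0.5, -2.1]
finger_gap: 43.1
turn rz 0.0019 rot [ 3.1369e+00 -4.0000e-04  1.5729e+00] pos [469.9  81.8 152. ] gap 43.1 t 10.15
axes at target yaw shift cm [14.27 16.02  0.3 ]
axes now shift cm [14.24 16.04  0.3 ]
```

```bash
python3 -m jog '[[1.5,1.7,0,0,0,0,20],[2.5,2.9,0,0,0,0,20],[3,3.4,0,0,0,0,20],[3,3.4,0,0,0,0,20],[2.5,2.9,0,0,0,0,20],[1.7,1.8,0,0,0,0,20],[0,0,1,0,0,0,20],[0,0,2,0,0,0,20]]'; python3 -m jog '[[0,0,1,0,0,0,20],[0,0,0,0,0,0,20],[0,0,0,0,0,0,20]]'; python3 d.py 630 224.5 74.2 1.571;python3 - <<'E'
from h import *
c=wcam(); cv2.imwrite("pics/w4.png",c["color"])
t=vision.camera("side"); cv2.imwrite("pics/s4.png",cv2.resize(t["color"][110:310,190:390],None,fx=3,fy=3,interpolation=cv2.INTER_CUBIC))
E
```

```text
clock: 10.95
eef_pos: [629.6, 224.3, 118.3]
eef_rot: [3.141, -0.0, 1.573]
wrist_force: [0.3, 0.3, -1.3]
finger_gap: 42.7
clock: 11.25
eef_pos: [629.4, 223.8, 109.5]
eef_rot: [3.142, -0.0, 1.573]
wrist_force: [0.1, -0.2, -0.9]
finger_gap: 43.0
turn rz 0.0016 rot [ 3.1415 -0.      1.5726] pos [629.4 223.8 109.5] gap 43.0 t 11.25
axes at target yaw shift cm [0.07 0.06 3.53]
axes now shift cm [0.07 0.06 3.53]
```

View pics/w4.png

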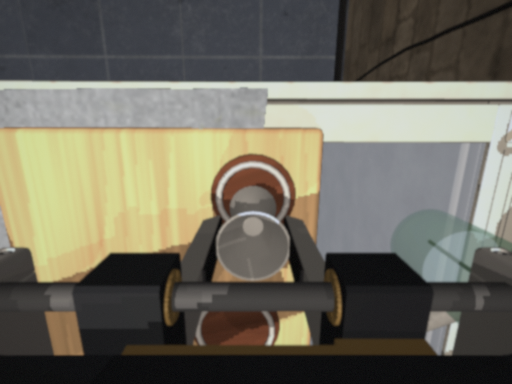

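View pics/s4.png

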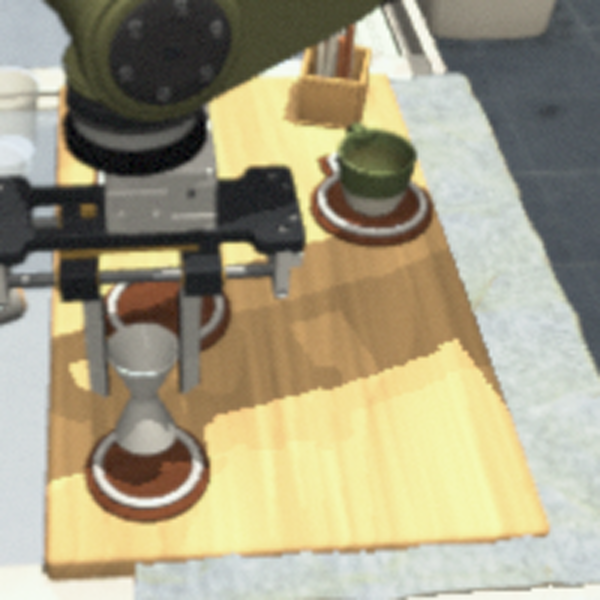

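```bash
python3 -m jog '[[0.04,0.05,1,0,0,0,20],[0,0,1.3,0,0,0,20],[0,0,0.7,0,0,0,20],[0,0,0.3,0,0,0,20],[0,0,0.2,0,0,0,20],[0,0,0,0,0,0,20],[0,0,0,0,0,0,20]]'; python3 -m jog '[[0,0,0,0,0,0,80],[0,0,0,0,0,0,80],[0,0,0,0,0,0,80],[0,0,0,0,0,0,80]]'; python3 d.py 438.9 -198.8 170 1.321
```

```text
clock: 12.05
eef_pos: [630.1, 224.4, 74.5]
eef_rot: [3.141, -0.0, 1.573]
wrist_force: [0.2, 0.0, -1.1]
finger_gap: 43.0
clock: 12.45
eef_pos: [630.0, 224.4, 74.3]
eef_rot: [3.141, -0.0, 1.573]
wrist_force: [-0.6, 0.2, 0.1]
finger_gap: 71.5
turn rz 0.2518 rot [ 3.1414e+00 -1.0000e-04  1.5728e+00] pos [630.  224.4  74.3] gap 71.5 t 12.45
axes at target yaw shift cm [-45.73  -8.06  -9.57]
axes now shift cm [-42.29 -19.2   -9.57]
```

```bash
python3 -m jog '[[0,0,-1.5,0,0,0,80],[0,0,-3,0,0,0,80],[0,0,-3,0,0,0,80],[0,0,-2,0,0,0,100],[-1.5,-0.9,0,0,0,0.05,100],[-3,-1.8,0,0,0,0.05,100],[-4,-1.8,0,0,0,0.05,100],[-4.5,-1.9,0,0,0,0.05,100]]'; python3 -m jog '[[-4.5,-1.9,0,0,0,0.05,100]]';python3 d.py 438.9 -198.8 170 1.321
```

```text
clock: 13.25
eef_pos: [553.5, 99.7, 170.3]
eef_rot: [3.14, -0.0, 1.372]
wrist_force: [1.1, -1.0, 0.8]
finger_gap: 94.2
clock: 13.35
eef_pos: [525.9, 58.8, 170.4]
eef_rot: [3.14, -0.0, 1.321]
wrist_force: [1.4, -0.2, 1.0]
finger_gap: 93.9
turn rz 0.0 rot [ 3.1402e+00 -3.0000e-04  1.3210e+00] pos [525.9  58.8 170.4] gap 93.9 t 13.35
axes at target yaw shift cm [-27.11  -2.06   0.04]
axes now shift cm [-27.11  -2.06   0.04]
```

```bash
python3 -m jog '[[-4.5,-0.4,0,0,0,0,100],[-4.5,-0.4,0,0,0,0,100],[-4.5,-0.4,0,0,0,0,100],[-4.5,-0.4,0,0,0,0,100],[-4,-0.3,0,0,0,0,100],[-2.5,-0.16,0,0,0,0,100],[-1.6,0,0,0,0,0,100],[0,0,0,0,0,0,100]]'; python3 -m jog '[[0,0,0,0,0,0,100]]';python3 d.py 438.9 -198.8 54.2 1.321;python3 - <<'E'
from h import *
c=wcam(); cv2.imwrite("pics/w5.png",c["color"])
cv2.imwrite("pics/w5z.png",cv2.resize(c["color"][140:290,190:330],None,fx=4,fy=4,interpolation=cv2.INTER_CUBIC))
E
```

```text
clock: 14.15
eef_pos: [442.5, -189.3, 170.3]
eef_rot: [3.14, 0.0, 1.32]
wrist_force: [0.0, -0.2, -0.8]
finger_gap: 93.8
clock: 14.25
eef_pos: [443.0, -187.6, 170.0]
eef_rot: [3.141, 0.0, 1.322]
wrist_force: [0.1, 0.1, -0.9]
finger_gap: 94.0
turn rz 0.0013 rot [3.1407e+00 1.0000e-04 1.3223e+00] pos [ 443.  -187.6  170. ] gap 94.0 t 14.25
axes at target yaw shift cm [-1.18 -0.12 11.58]
axes now shift cm [-1.18 -0.12 11.58]
```

View pics/w5z.png

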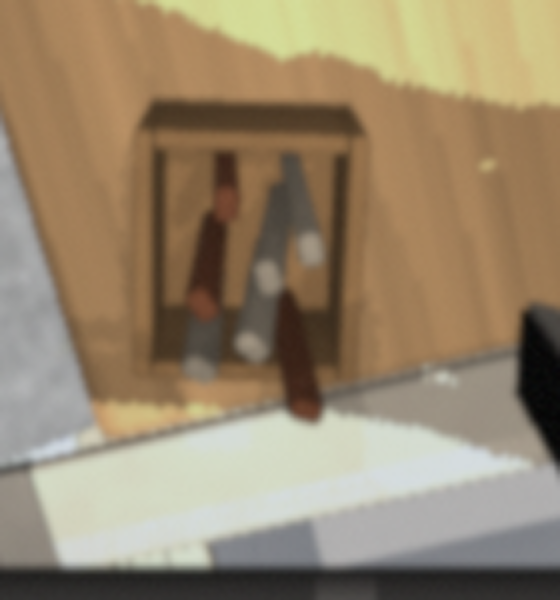

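View pics/w5.png

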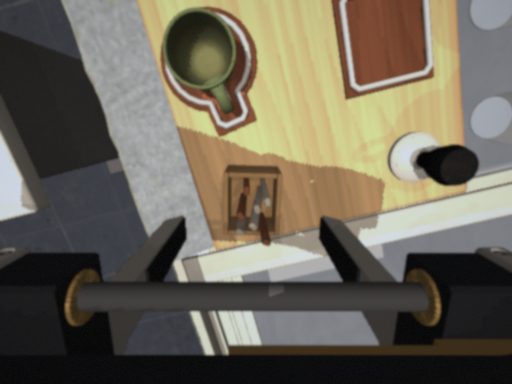

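Run:
```python
from h import *
c=wcam(); p=np.array([[140,132],[367,135],[362,374],[135,378]])/4+[190,140]
w=cast(c,p,80)[:,:2]; print(w.round(1),w.mean(0).round(1)); 
for i in range(4):
    e=w[(i+1)%4]-w[i]; print(np.hypot(*e).round(1), (np.arctan2(e[1],e[0])%(np.pi/2)-np.pi/2).round(3))
print(cast(c,[[458,165]],108),cast(c,[[412,157]],45))
```

```text
[[ 420.9 -158.6]
 [ 476.3 -173.5]
 [ 460.8 -236.6]
 [ 401.6 -222.8]] [ 439.9 -197.9]
57.3 -0.261
65.0 -0.241
60.8 -0.229
67.0 -0.293
[[ 629.46351121 -198.58307926  108.        ]] [[ 624.3461616  -198.13690172   45.        ]]
```

```bash
python3 -m jog '[[-1.13,-0.1,0,0,0,0,100],[0,0,2.5,0,0,0,100],[0,0,3.5,0,0,0,100],[0,0,3,0,0,0,100],[0,0,1.8,0,0,0,100],[0,0,0.78,0,0,0,100],[0,0,0,0,0,0,100],[0,0,0,0,0,0,100]]';python3 -m jog '[[0,0,0,0,0,0,50],[0,0,0,0,0,0,30],[0,0,0,0,0,0,30],[0,0,0,0,0,0,30],[0,0,0,0,0,0,30],[0,0,0,0,0,0,30],[0,0,0,0,0,0,30],[0,0,0,0,0,0,30]]' 20
```

```text
clock: 15.15
eef_pos: [439.5, -198.8, 54.3]
eef_rot: [3.14, 0.0, 1.323]
wrist_force: [-0.8, 1.2, -0.2]
finger_gap: 94.1
clock: 15.95
eef_pos: [439.1, -198.5, 53.6]
eef_rot: [3.141, 0.0, 1.323]
wrist_force: [-1.0, 0.1, 4.8]
finger_gap: 60.1
```

```bash
python3 -m jog '[[0,0,-1,0,0,0,30],[0,0,-2.5,0,0,0,30],[0,0,-3,0,0,0,30],[0,0,-2.5,0,0,0,30],[0,0,0,0,0,-0.06,30],[0,0,0,0,0,-0.06,30],[0,0,0,0,0,-0.06,30],[0,0,0,0,0,-0.053,30]]';python3 -m jog '[[0,0,0,0,0,0,30]]'; python3 d.py 616.5 -68.3 143 1.556
```

```text
clock: 16.75
eef_pos: [438.9, -198.4, 143.9]
eef_rot: [-3.142, -0.0, 1.558]
wrist_force: [-0.2, 0.1, -2.0]
finger_gap: 59.6
clock: 16.85
eef_pos: [438.9, -198.5, 143.8]
eef_rot: [-3.142, -0.0, 1.557]
wrist_force: [0.4, -0.5, -2.1]
finger_gap: 60.0
turn rz 0.0006 rot [-3.1416 -0.      1.5566] pos [ 438.9 -198.5  143.8] gap 60.0 t 16.85
axes at target yaw shift cm [13.28 17.56  0.08]
axes now shift cm [13.27 17.57  0.08]
```

```bash
python3 -m jog '[[1.5,2,0,0,0,0,30],[2.2,2.9,0,0,0,0,30],[2.7,3.6,0,0,0,0,30],[2.7,3.6,0,0,0,0,30],[2.3,3,0,0,0,0,30],[1.9,2.46,0,0,0,0,30],[0,0,1.5,0,0,0,30],[0,0,2,0,0,0,30]]'; python3 -m jog '[[0,0,1.2,0,0,0,30],[0,0,0,0,0,0,30],[0,0,0,0,0,0,30]]'; python3 d.py 616.5 -68.3 59.2 1.556;python3 - <<'E'
from h import *
c=wcam(); cv2.imwrite("pics/w6.png",c["color"])
t=vision.camera("side"); cv2.imwrite("pics/s6.png",cv2.resize(t["color"][110:310,190:390],None,fx=3,fy=3,interpolation=cv2.INTER_CUBIC))
E
```

```text
clock: 17.65
eef_pos: [617.0, -67.7, 108.2]
eef_rot: [3.141, 0.0, 1.555]
wrist_force: [0.5, -0.6, -2.6]
finger_gap: 59.9
clock: 17.95
eef_pos: [616.6, -68.6, 97.0]
eef_rot: [3.141, 0.0, 1.555]
wrist_force: [0.5, -0.7, -0.7]
finger_gap: 59.7
turn rz -0.0011 rot [3.1413e+00 1.0000e-04 1.5549e+00] pos [616.6 -68.6  97. ] gap 59.7 t 17.95
axes at target yaw shift cm [ 0.03 -0.01  3.78]
axes now shift cm [ 0.03 -0.01  3.78]
```

View pics/w6.png

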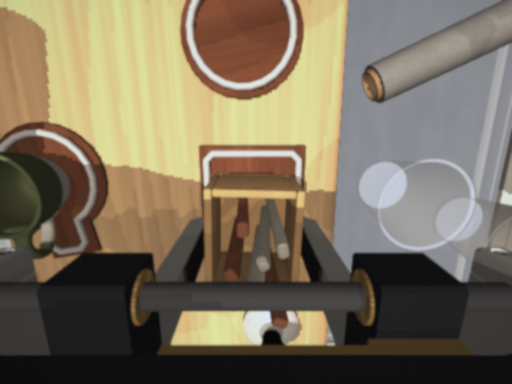

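View pics/s6.png

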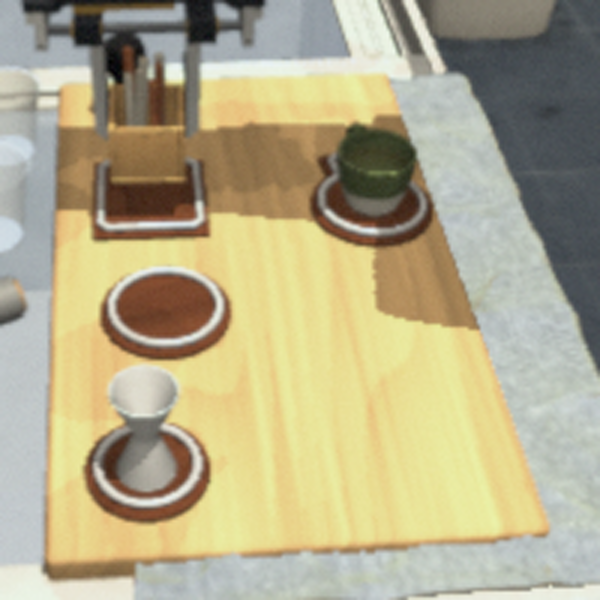

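```bash
python3 -m jog '[[0.03,0,1,0,0,0,30],[0,0,1.3,0,0,0,30],[0,0,0.8,0,0,0,30],[0,0,0.4,0,0,0,30],[0,0,0.2,0,0,0,30],[0,0,0,0,0,0,30],[0,0,0,0,0,0,30]]'; python3 -m jog '[[0,0,0,0,0,0,95],[0,0,0,0,0,0,95],[0,0,0,0,0,0,95],[0,0,0,0,0,0,95]]'; python3 -m jog '[[0,0,-1.5,0,0,0,95],[0,0,-3,0,0,0,95],[0,0,-3.5,0,0,0,95],[0,0,-3,0,0,0,95]]'; python3 d.py 630 -199 170 1.571
```

```text
clock: 18.75
eef_pos: [616.8, -67.9, 59.8]
eef_rot: [3.141, 0.0, 1.556]
wrist_force: [-0.2, 0.9, -2.2]
finger_gap: 60.0
clock: 19.15
eef_pos: [616.7, -67.9, 59.6]
eef_rot: [3.141, 0.0, 1.556]
wrist_force: [-0.2, -0.4, -0.6]
finger_gap: 87.3
clock: 19.55
eef_pos: [616.8, -67.9, 172.5]
eef_rot: [3.14, 0.0, 1.556]
wrist_force: [-1.0, 0.0, 0.3]
finger_gap: 89.2
turn rz -0.0152 rot [3.1398e+00 3.0000e-04 1.5558e+00] pos [616.8 -67.9 172.5] gap 89.2 t 19.55
axes at target yaw shift cm [-13.11   1.32   0.25]
axes now shift cm [-13.09   1.52   0.25]
```

```bash
python3 -m jog '[[-2,0.2,0,0,0,0,100],[-3.5,0.4,0,0,0,0,100],[-3.6,0.4,0,0,0,0,100],[-2.6,0.3,0,0,0,0,100],[-1.4,0.2,0,0,0,0,100],[0,0,0,0,0,0,100],[0,0,0,0,0,0,100]]';python3 d.py 630 -199 69.2 1.556;python3 - <<'E'
from h import *
c=wcam(); cv2.imwrite("pics/w7.png",c["color"])
cv2.imwrite("pics/w7z.png",cv2.resize(c["color"][140:290,190:330],None,fx=4,fy=4,interpolation=cv2.INTER_CUBIC))
E
```

```text
clock: 20.25
eef_pos: [629.7, -198.2, 169.8]
eef_rot: [3.141, -0.0, 1.556]
wrist_force: [-0.4, 1.1, -0.5]
finger_gap: 94.1
turn rz 0.0001 rot [ 3.1414e+00 -2.0000e-04  1.5561e+00] pos [ 629.7 -198.2  169.8] gap 94.1 t 20.25
axes at target yaw shift cm [-0.08  0.03 10.06]
axes now shift cm [-0.08  0.03 10.06]
```

View pics/w7.png

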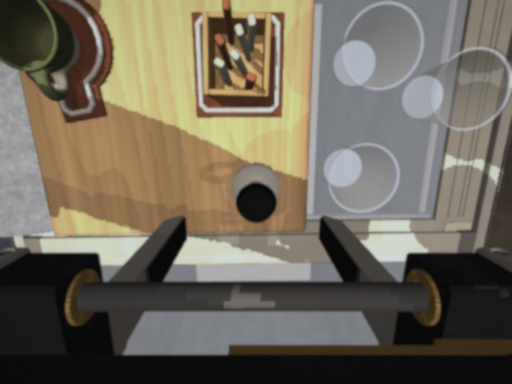

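Run:
```python
from h import *
c=wcam(); print(cast(c,[[257,203]],108),cast(c,[[255,188]],45),"cup",cast(c,[[329,178],[364,178]],77))
```

```text
[[ 633.16789146 -198.48342062  108.        ]] [[ 631.87716151 -199.50621928   45.        ]] cup [[ 707.68048684 -182.19420817   77.        ]
 [ 743.52281213 -182.71055829   77.        ]]
```

```bash
python3 -m jog '[[-0.08,0.12,0,0,0,0,70],[0,0,2,0,0,0,70],[0,0,2.5,0,0,0,70],[0,0,2.5,0,0,0,70],[0,0,1.8,0,0,0,70],[0,0,0.9,0,0,0,70],[0,0,0.35,0,0,0,70],[0,0,0,0,0,0,70]]';python3 -m jog '[[0,0,0,0,0,0,40],[0,0,0,0,0,0,15],[0,0,0,0,0,0,15],[0,0,0,0,0,0,15],[0,0,0,0,0,0,15],[0,0,0,0,0,0,15]]' 40
```

```text
clock: 21.15
eef_pos: [631.1, -199.8, 69.3]
eef_rot: [3.141, 0.0, 1.556]
wrist_force: [0.1, 0.5, -0.6]
finger_gap: 65.5
clock: 21.75
eef_pos: [631.4, -200.0, 69.6]
eef_rot: [3.14, 0.0, 1.556]
wrist_force: [2.9, -0.2, 4.8]
finger_gap: 37.7
```

```bash
python3 -m jog '[[0,0,-1,0,0,0,15],[0,0,-2.5,0,0,0,15],[0,0,-3,0,0,0,15],[0,0,-3,0,0,0,15],[0,0,-2,0,0,0,15],[0,0,0,0,0,0,15]]'; python3 d.py 540 -100 185 1.556
```

```text
clock: 22.35
eef_pos: [631.4, -200.2, 186.9]
eef_rot: [3.138, 0.001, 1.556]
wrist_force: [0.5, 0.2, -4.1]
finger_gap: 37.5
turn rz -0.0003 rot [3.1383e+00 1.4000e-03 1.5557e+00] pos [ 631.4 -200.2  186.9] gap 37.5 t 22.35
axes at target yaw shift cm [ 9.88 -9.28  0.19]
axes now shift cm [ 9.88 -9.29  0.19]
```

```bash
python3 -m jog '[[1.5,-1.4,0,0,0,0,15],[2.8,-2.6,0,0,0,0,15],[3.2,-2.8,0,0,0,0,15],[3,-1.5,0,0,0,0,15],[3.2,0,0,0,0,0,15],[3.2,1.5,0,0,0,0,15],[3,2,0,0,0,0,15],[2.8,2,0,0,0,0,15]]'; python3 d.py 610 72.8 185 1.556
```

```text
clock: 23.15
eef_pos: [605.9, 29.0, 182.4]
eef_rot: [-3.139, 0.0, 1.556]
wrist_force: [0.9, -1.0, -4.8]
finger_gap: 37.8
turn rz -0.0 rot [-3.1389  0.      1.556 ] pos [605.9  29.  182.4] gap 37.8 t 23.15
axes at target yaw shift cm [ 4.39  0.34 -0.26]
axes now shift cm [ 4.39  0.34 -0.26]
```

```bash
python3 -m jog '[[2.5,0.15,0,0,0,0,15],[2,0.12,1,0,0,0,15],[0,0,2.5,0,0,0,15],[0,0,2.5,0,0,0,15],[0,0,1.5,0,0,0,15],[0,0,0,0,0,0,15],[0,0,0,0,0,0,15]]'; python3 d.py 610 72.8 74.2 1.556;python3 - <<'E'
from h import *
c=wcam(); cv2.imwrite("pics/w8.png",c["color"])
t=vision.camera("side"); cv2.imwrite("pics/s8.png",cv2.resize(t["color"][110:310,190:390],None,fx=3,fy=3,interpolation=cv2.INTER_CUBIC))
E
```

```text
clock: 23.85
eef_pos: [609.7, 72.3, 109.2]
eef_rot: [-3.141, 0.0, 1.556]
wrist_force: [0.4, -0.8, -4.2]
finger_gap: 37.8
turn rz -0.0004 rot [-3.1414e+00  1.0000e-04  1.5556e+00] pos [609.7  72.3 109.2] gap 37.8 t 23.85
axes at target yaw shift cm [0.05 0.03 3.5 ]
axes now shift cm [0.05 0.03 3.5 ]
```

View pics/w8.png

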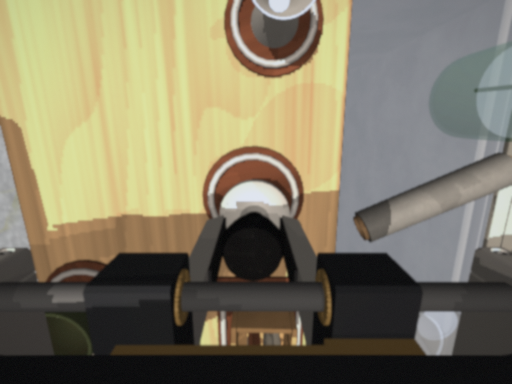

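View pics/s8.png

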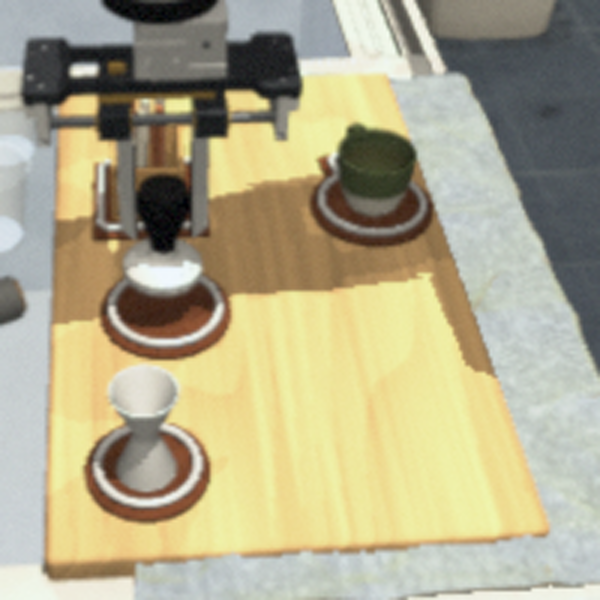

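Tamper upright over the large round, centred laterally on the ring (ring centre ≈ 253 px, foot ≈ 254 px). Lower and release.

```bash
python3 -m jog '[[0.05,0.05,1,0,0,0,15],[0,0,1.3,0,0,0,15],[0,0,0.7,0,0,0,15],[0,0,0.3,0,0,0,15],[0,0,0.15,0,0,0,15],[0,0,0,0,0,0,15],[0,0,0,0,0,0,15]]'; python3 -m jog '[[0,0,0,0,0,0,75],[0,0,0,0,0,0,75],[0,0,0,0,0,0,75],[0,0,0,0,0,0,75]]'; python3 -m jog '[[0,0,-1.5,0,0,0,75],[0,0,-3,0,0,0,75],[0,0,-3.5,0,0,0,75],[0,0,-2,0,0,0,75],[0,-2,0,0,0,0,75],[0,-4,0,0,0,0,75],[0,-4.5,0,0,0,0,75],[0,-4.5,0,0,0,0,75]]'; python3 -m jog '[[4,-4,0,0,0,0,75],[4.5,-2,0,0,0,0,75],[4.8,0,0,0,0,0,75],[4.8,0,0,0,0,0,75],[4.8,0,0,0,0,0,75],[4.8,0,0,0,0,0,75],[4.8,0,0,0,0,0,75],[4.8,0,0,0,0,0,75]]';  python3 d.py 300 500 180 1.556
```

```text
clock: 24.65
eef_pos: [610.3, 72.9, 74.6]
eef_rot: [3.141, -0.0, 1.556]
wrist_force: [0.3, 0.4, -4.0]
finger_gap: 37.7
clock: 25.05
eef_pos: [610.3, 72.9, 74.7]
eef_rot: [3.141, -0.0, 1.556]
wrist_force: [-0.9, -0.2, -0.2]
finger_gap: 66.2
clock: 25.85
eef_pos: [458.6, 75.2, 175.3]
eef_rot: [3.141, -0.0, 1.556]
wrist_force: [0.8, 0.3, 0.3]
finger_gap: 70.6
clock: 26.65
eef_pos: [410.0, 446.5, 175.8]
eef_rot: [3.141, -0.001, 1.556]
wrist_force: [1.2, -1.2, 0.9]
finger_gap: 70.6
turn rz 0.0001 rot [ 3.1406e+00 -9.0000e-04  1.5561e+00] pos [410.  446.5 175.8] gap 70.6 t 26.65
axes at target yaw shift cm [  5.19 -11.08  -0.42]
axes now shift cm [  5.19 -11.08  -0.42]
```

```bash
python3 -m jog '[[2.6,-4,0,0,0,0,75],[2.6,-4,0,0,0,0,75],[0,0,0,0,0,0,75],[0,0,0,0,0,0,75]]'
python3 - <<'E'
from h import *
t=vision.camera("top"); cv2.imwrite("pics/t9f.png",t["color"]); cv2.imwrite("pics/t9.png",cv2.resize(t["color"][135:285,125:385],None,fx=3,fy=3,interpolation=cv2.INTER_CUBIC))
t=vision.camera("side"); cv2.imwrite("pics/s9.png",cv2.resize(t["color"][110:310,140:390],None,fx=3,fy=3,interpolation=cv2.INTER_CUBIC))
E
```

```text
clock: 27.05
eef_pos: [330.6, 498.0, 175.5]
eef_rot: [3.141, -0.001, 1.558]
wrist_force: [-0.3, 0.1, 0.4]
finger_gap: 70.4
```

View pics/t9.png

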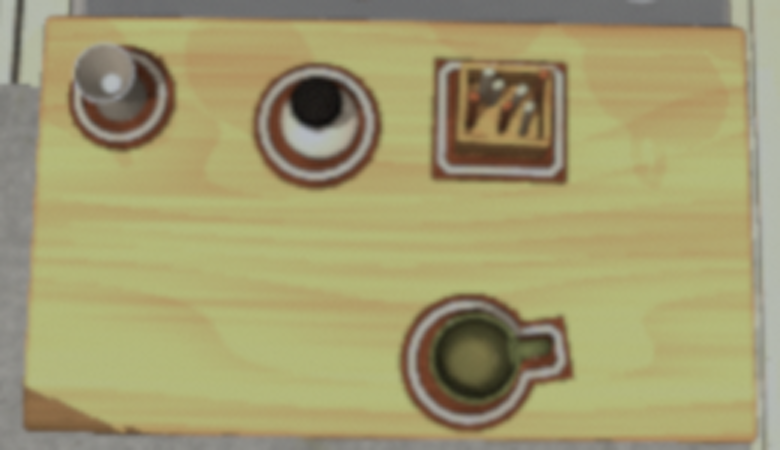

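View pics/s9.png

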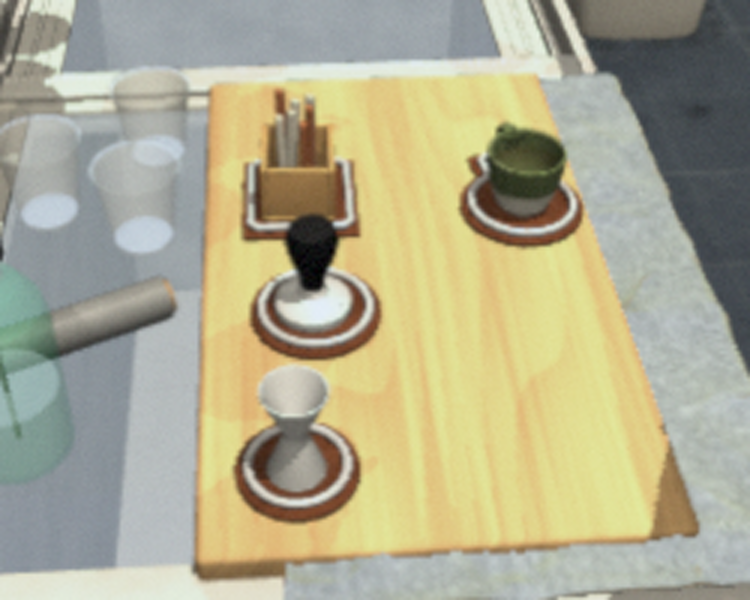

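View pics/t9f.png

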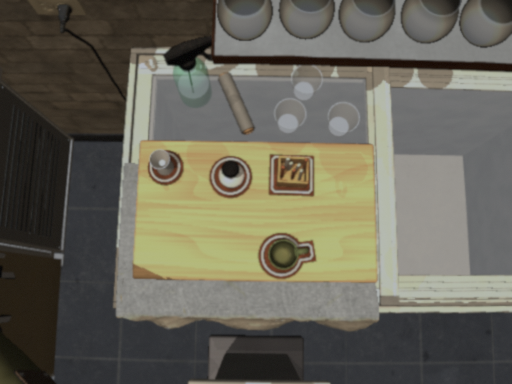

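Run:
```python
from h import *
c=vision.camera("top"); big=cv2.resize(c["color"],None,fx=4,fy=4,interpolation=cv2.INTER_CUBIC); hsv=cv2.cvtColor(big,cv2.COLOR_BGR2HSV)
def f(m,box,z):
    x0,y0,x1,y1=[4*v for v in box]; q=np.zeros(m.shape,np.uint8); q[y0:y1,x0:x1]=m[y0:y1,x0:x1]
    q=cv2.morphologyEx(q,cv2.MORPH_CLOSE,np.ones((9,9),np.uint8))
    k=max(cv2.findContours(q,0,1)[0],key=cv2.contourArea).reshape(-1,2); w=cast(c,(k+.5)/4-.5,z); ce,r=circ(w)
    for t in (8,5,3,2,1.5,1.5): ce,r=circ(w[abs(np.hypot(*(w[:,:2]-ce).T)-r)<t])
    return ce.round(1),r.round(1)
green=(hsv[...,0]>20)&(hsv[...,0]<60)&(hsv[...,2]<140)&(hsv[...,1]>40)&(hsv[...,1]<200)
print("mug",f(green,(262,235,315,275),88),"want 431.2,-45.6")
print("tamper",f(hsv[...,2]<60,(215,155,245,190),113),"want 610.9,72.8")
p=np.array([[458,66],[549,66],[551,148],[458,140]])/3+[125,135]; w=cast(c,p,85); print(w[:,:2].round(1),w.mean(0)[:2],"want 617,-68.3")
print("jigger rim",cast(c,[[105/3+125,73/3+135]],107),"want 630.2,225")
```

```text
mug (array([431.6, -47.5]), np.float64(32.5)) want 431.2,-45.6
tamper (array([610. ,  69.4]), np.float64(18.2)) want 610.9,72.8
[[ 644.5  -34.1]
 [ 645.7 -101.6]
 [ 583.8 -102.7]
 [ 588.6  -34.5]] [615.66541201 -68.19884615] want 617,-68.3
jigger rim [[629.27724517 222.76495249 107.        ]] want 630.2,225
```

```bash
python3 -c "
from cell import order,monitor
print(order.sign_off()); print(monitor.read_state()['clock'])"
```

```text
the job is handed in; nothing more can be done
None
the job is handed in; nothing more can be done
```

I placed the mug, jigger, sugar box and tamper in their matching docks, one after the other. I then pulled the arm clear and handed the job in at about 27 s. No verdict came back.

The last check from the top camera put each one close to its dock centre, well inside the limits:

| Thing | Offset from dock centre | Limit |
|---|---|---|
| Mug | about 2 mm | 14 mm |
| Sugar box | about 1.5 mm | 15 mm |
| Jigger | about 2.5 mm | 12 mm |
| Tamper | about 3.5 mm | 12 mm |

- **Look of the scene:** the top and side pictures show all four upright and clear of the rods, with the mug's handle in the lobe. The plastic cups look unmoved. I judged upright, flat and the mug's yaw by eye, without measuring them.
- **Disagreement:** the wrist and top cameras differed by 2–3 mm on the mug, within the limits but about the calibration error. The box and jigger centres in the last check come from points I read off the picture by eye.

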